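# Square up a freshly glued frame corner

### The arm

A 6-joint arm with a two-finger parallel gripper is mounted at the origin on the work surface. World frame = base frame: x ahead of the robot, y to its left, z up, the work surface at z = 0. Lengths are in m, angles in rad, forces in N, time in s.
With the tool pointing down it reaches from about 0.35 to 0.925 m from the base axis. Payload 6.4 kg.
Tool frame: the origin (TCP) lies at the very end of the fingers, on their centre line; the grasp point (between the pads) lies 19 mm behind it; x points along the fingers, z is the direction in which the jaws open and shut, and the axes are right-handed (so a half turn about x gives the same grasp; the last joint's range is limited). The gripper opens to 94 mm and grips with 3 to 60 N. Pads are 16 mm wide; open, the fingers measure 119 mm over their backs; the gripper's body (75 mm by 177 mm) begins 78 mm behind the grasp point.
Start: joints at [1.11, 0.245, 1.558, -0, 1.339, -0.174], TCP at [0.184, 0.623, 0.205] pointing down, gripper open.
Joint ranges: [-3.13, 3.13], [-1.02, 2.26], [0.13, 2.54], [-0.95, 4.09], [0.21, 2.88], [-2.74, 2.74]. Speed limits (rad/s): [2.57, 2.57, 3.14, 3.14, 3.14, 3.14].

### API

Orientations are given as a unit quaternion [x, y, z, w].
In Python, from plant import get_state, read_camera, get_calibration, job_done gives the robot as it stands.
- The arm moves only by the tool arm_command, never from a script. Its arguments are lists of equal length, an entry for each row: "angular": the turn, a rotation vector about the tool's x, y, z in rad, a list of three; "dp": the shift along the tool's x, y, z in m, a list of three; "jaw": the gripper command: -1 is fully open, 1 is shut, values between are in proportion. A call has 1 to 10 rows; each row shifts and turns the commanded pose from where the row before left it, along the tool's axes as they then stand; what a row does not reach is not made up. A row lasts 1/10 s, in which the tool goes at most 50 mm and 8.59 degrees, less where a joint would pass 70% of its speed; a pose out of reach is approached as far as the arm can. A call with a gripper value outside its range is refused whole. The fingers move at their own pace and stop on an object; "force" is the grip in N (left out, the last holds). Time passes only in rows, so rows that do not move let the fingers close. It gives the time, the measured TCP pose, the force and the opening at its end, in the units of the state.
- get_state(): the state, without advancing time (a new reading comes with each control period).
- read_camera(name): name is "side" or "top"; returns (picture, depth): 420x560x3 uint8, red, green, blue; 420x560 float32, m along the optical axis (not along the pixel's ray), 0 where there is no reading.
- get_calibration(name): a dict with "K" (3x3 intrinsics, pixels), "xyz" and "rotation" of the camera in the world. Camera axes: x right, y down, z forward; pixel columns grow to the right and rows downward; lengths in m; the calibration is good to about 2 mm. A picture is of the moment at which its call begins. get_calibration takes no time and is no camera call.
- job_done(): hands the job in, once; it reports no verdict.
The state is a dict: "time_s": time; "q": joint angles; "qvel": joint speeds; "joint_torque": joint torques, N m; "position": TCP position; "orientation": TCP orientation; "contact_force": force on the tool from outside, world axes, zero at the start; "ft_torque": the same for the moment, N m; "grip_width": finger opening in m.
Only numpy, scipy, OpenCV 4.12 (cv2) and the standard library are available. Lean on these libraries where they do the work, as an engineer would, in place of code of your own. Each camera call takes 0.05 s, during which the arm holds its last target. There are 200 camera calls.

### The job

One corner of the wooden frame on the gluing board is still out of square. Take the metal assembly square by its wooden handle and set it down flat on the narrow ledge of the frame, inside the corner; then slide it into the corner until both its outer edges lie flat against the two raised lips, which swings the loose side rail out to a right angle. Finish while still gripping the square and pressing it into the corner against both lips, with the gripper touching nothing but the square, and leave the other things on the table where they are.

Things in the scene. Friction and masses are not known exactly. Their poses are not given: they have to be found in the camera images.
- square: Assembly square lying flat: dark anodised aluminium L, legs 24 mm wide, 12 mm thick, 100 mm long on the outside, about 0.2 kg, with a gusset and an upright wooden handle inside the L. Origin: on the underside, below the middle of the handle; z up. Outer edges: the face x = +38 mm (leg running towards -y, to y = -62) and the face y = +38 mm (leg running towards -x, to x = -62).
- square_corner (a point): Point on the square's underside where its two outer edges would meet (x = y = +38 mm from square); the metal itself is notched away there by 8 mm.
- square_handle (a point): Grip point: middle of the wooden handle, 42 mm above the square's underside, over square's origin. The handle is 34 mm long along the bisector of the L (at +45 degrees from the square's x to its y) and 24 mm wide across it; its top is 58 mm above the underside. Pinch it across the 24 mm, finger tips at least 16 mm above the underside to clear the legs and the frame's lips.
- board: Fixed grey laminated gluing board, 220 x 220 x 12 mm, on the table; the two rails (light wood) lie on it (back lip: board_c2, side lip: side_rail_c1). Origin: centre of its underside, z up. The back rail runs along its y axis, the side rail roughly along its x axis; they meet in the board's +x, +y quarter, and the inside of the frame is towards -x, -y of that corner.
- corner (a point): The frame's inner corner, where the inner faces of the two lips meet, at ledge height (30 mm above the table, 18 above the board); x = y = +60 mm from the board's origin, axes as the board's. The fixed back lip's inner face is the plane x = 0 here, from y = 0 to -155 mm; before it (x = 0 to -18) runs the ledge; the lip is 14 mm high, 20 thick. The side rail turns about the vertical through here.
- side_lip (a point): Point on the loose side rail at ledge height, on the inner face of its raised lip, 100 mm along from the frame's corner; turns with the rail, axes as the rail's. The inner face is the plane y = 0 here, looking to -y, 155 mm long from the corner. Lip 20 mm thick, 14 mm high; in front of it an 18 mm wide ledge, level with the other; inside the ledges is only the board, 18 mm lower.
- side_rail (a joint): Angle of the side rail about the corner, rad: 0 = at a right angle to the back rail; positive = free end swung inwards, to the board's -y (corner too narrow). Starts 0.07 to 0.12 inwards. Stiff friction of 0.15 N m (about 2 to 4 N pushed by the square); it stays where it is left, and can be pushed only just past square, to -0.02.
- glue: Bystander: yellow glue bottle standing on its red cap, 54 mm across, 126 mm tall, origin under its centre
- water: Bystander: clear drinking bottle with blue cap, 64 mm across, 200 mm tall, origin under its centre
- phone: Bystander: black phone lying flat, 150 x 72 x 8 mm, origin under its centre
- pencil: Bystander: green pencil lying flat, about 180 mm long, 8 mm thick, origin under its middle
Not all that is in view belongs to the job. There is more than one size of the square; the job needs the larger.

How it is judged:
On the way:
1. the square is set down flat on the ledge inside the corner while the side rail is still out of square (z of square in the frame of corner between -0.004 and 0.004 m and angle between square's own z axis and vertical below 0.06 rad and contact force between square and board above 0.2 N and horizontal distance between square_corner and corner below 0.05 m and value of joint side_rail above 0.035 rad), for 0.1 s.
At the end, for the whole second after the job is handed in: Through the last second: square flat on the ledge (3 mm, 0.04 rad), still, its corner within 5 mm of the frame's and within 0.03 rad of the board's axes, over 1 N on each lip; side rail within 0.03 rad of square; square still gripped; robot not touching frame or board (contact force between square and board_c2 above 1 N and contact force between square and side_rail_c1 above 1 N and contact force between the fingers and square above 2 N and contact force between each of the arm, the fingers and board below 0.5 N and value of joint side_rail between -0.03 and 0.03 rad and angle between the x axis of square and the x axis of board, either way round below 0.03 rad and horizontal distance between square_corner and corner below 0.005 m and z of square in the frame of corner between -0.003 and 0.003 m and angle between square's own z axis and vertical below 0.04 rad and linear speed of square below 0.01 m/s); the arm keeps its last pose, push and grip.
It fails at once if a bystander (glue) is moved more than 30 mm (distance of glue from where it was at the start of the episode above 0.03 m).
It fails at once if a bystander (water) is moved more than 30 mm (distance of water from where it was at the start of the episode above 0.03 m).
It fails at once if a bystander (phone) is moved more than 30 mm (distance of phone from where it was at the start of the episode above 0.03 m).
It fails at once if a bystander (pencil) is moved more than 30 mm (distance of pencil from where it was at the start of the episode above 0.03 m).
It also fails if it takes over 53 s, if anything falls off the work surface, if the arm or the gripper's body presses on something with over 40 N, if the wrist force passes 120 N, or if a joint passes its speed limit or range.

## Working session

There is one attempt and no reset: what is moved stays moved. The work goes in short steps, Python scripts to look and compute and a tool call to move; the robot and the scene stay as the last step left them, time stands still between calls to the robot, and variables do not carry over. Pictures are saved under pics/ and viewed, about 8 in all and at most 12, crops included, and the job is handed in when it is done.

Besides the shell and the picture viewer there is one more tool, called after "Request:" as name(argument=value, ...), one argument or row to a line, values as JSON. arm_command: Moves the arm, as the interface text tells. Its arguments: {"type":"object","properties":{"angular":{"type":"array"},"dp":{"type":"array"},"jaw":{"type":"array"},"force":{"type":"number"}},"required":["angular","dp","jaw"]}

```bash
mkdir -p pics; cat > h.py <<'E'
import numpy as np, cv2
from plant import get_state, read_camera, get_calibration, job_done
def snap(n,f):
    im,d=read_camera(n); np.savez(f'/tmp/{f}.npz',im=im,d=d); cv2.imwrite(f'pics/{f}.png',im[:,:,::-1]); return im,d
def cal(n):
    c=get_calibration(n); R=np.array(c['rotation'],float)
    if R.shape!=(3,3):
        from scipy.spatial.transform import Rotation as Q; R=Q.from_quat(R.ravel()).as_matrix()
    return np.array(c['K']),np.array(c['xyz']),R
def onplane(n,uv,z):
    K,t,R=cal(n); uv=np.atleast_2d(uv).astype(float)
    r=(R@np.linalg.inv(K)@np.c_[uv,np.ones(len(uv))].T).T
    return t+r*((z-t[2])/r[:,2])[:,None]
def cloud(n,d):
    K,t,R=cal(n); v,u=np.mgrid[:d.shape[0],:d.shape[1]]
    p=np.stack([u,v,np.ones_like(u)],-1)@np.linalg.inv(K).T*d[...,None]
    return p@R.T+t
E
python3 - <<'E'
from h import *
a,_=snap('top','t1'); b,_=snap('side','s1')
for n in('top','side'): print(get_calibration(n))
print(get_state())
E
```

```text
{'K': array([[470.31800136,   0.        , 286.09323512],
       [  0.        , 470.31800136, 210.3012625 ],
       [  0.        ,   0.        ,   1.        ]]), 'xyz': array([0.47561151, 0.09848627, 1.11064191]), 'rotation': array([ 0.71317574, -0.6986094 ,  0.0430879 , -0.03832381])}
{'K': array([[451.04204758,   0.        , 279.85173571],
       [  0.        , 451.04204758, 215.65616132],
       [  0.        ,   0.        ,   1.        ]]), 'xyz': array([ 0.19532291, -0.78870295,  0.61139974]), 'rotation': array([ 0.84875197, -0.18819697,  0.10087652, -0.48376225])}
{'time_s': 0.1, 'q': array([ 1.10991907e+00,  2.45709493e-01,  1.55888074e+00, -4.02560783e-05,
        1.33869912e+00, -1.74105166e-01]), 'qvel': array([ 0.0004877 , -0.00341067, -0.00109194, -0.00199556,  0.00128133,
        0.00011404]), 'joint_torque': array([ 6.43589428e-04, -4.16911697e+01, -3.15525484e+01,  6.86298776e-02,
        3.09725292e-02, -4.23243887e-05]), 'position': array([0.18362248, 0.622963  , 0.20448389]), 'orientation': array([-0.42370669,  0.5668435 ,  0.42314086,  0.5657852 ]), 'contact_force': array([-0.09825736,  1.54286865,  0.12603943]), 'ft_torque': array([ 0.01058253, -0.03013716, -0.02366383]), 'grip_width': 0.09400249306986042}
```

View pics/t1.png

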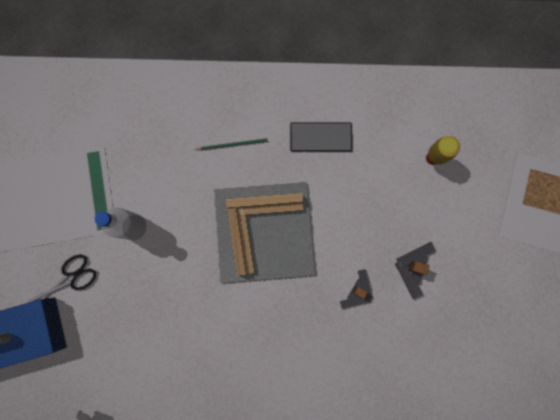

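View pics/s1.png

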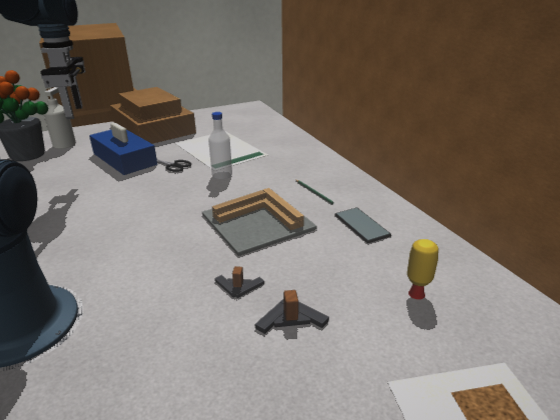

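The top view shows the larger square at about (415,268) with its L-corner at (399,263) and its handle at (420,268). The frame corner is at about (236,205), with the back rail running horizontally at the top (along world y) and the loose side rail running down to (248,275). The side view shows the same layout with nothing between the square and the board. The smaller square at (358,290) is the decoy.

```bash
python3 - <<'E'
from h import *
z=np.load('/tmp/t1.npz'); im,d=z['im'],z['d']; P=cloud('top',d); h=P[...,2]
hsv=cv2.cvtColor(im,cv2.COLOR_RGB2HSV)
for u,v in [(300,300),(280,245),(265,200),(415,250),(420,268),(336,135)]: print((u,v),im[v,u],hsv[v,u],P[v,u].round(4))
box=lambda m,x0,y0,x1,y1:(lambda q:(q.__setitem__((slice(y0,y1),slice(x0,x1)),m[y0:y1,x0:x1]),q)[1])(np.zeros(m.shape,np.uint8))
# board via fitting: pixels raised / darker than table
g=im.astype(int).sum(2)
def rep(name,m,zz):
    c=max(cv2.findContours(m,cv2.RETR_EXTERNAL,cv2.CHAIN_APPROX_NONE)[0],key=cv2.contourArea)
    w=onplane('top',c[:,0,:],zz)[:,:2]; r=cv2.minAreaRect((w*1000).astype(np.float32))
    print(name,cv2.contourArea(c),'rect',np.round(r[0],1),np.round(r[1],1),round(r[2],2)); return c,w
wood=(hsv[...,1]>90)&(hsv[...,0]<25)&(hsv[...,2]>70)
dark=(g<200)
bd=box(((g<330)|wood).astype(np.uint8),195,165,335,300)
bd=cv2.morphologyEx(bd,cv2.MORPH_OPEN,np.ones((5,5)))
rep('board',bd,.012)
rep('square',box(dark.astype(np.uint8),385,230,450,310),.012)
hd=box(((hsv[...,1]>90)&(hsv[...,0]<20)&(hsv[...,2]>40)).astype(np.uint8),400,250,440,285)
rep('handle',hd,.058)
crops=[cv2.resize(im[r0:r0+110,c0:c0+130][:,:,::-1],(780,660),interpolation=cv2.INTER_CUBIC)[:600] for r0,c0 in((180,205),(225,360))]
crops=[cv2.resize(c,(400,308)) for c in crops]
cv2.imwrite('pics/c1.png',np.clip(np.hstack(crops)*1.6,0,255))
# wood on lip top
m=wood&(np.abs(h-.044)<.005); m=box(m.astype(np.uint8),205,170,320,290); print('liptop px',m.sum(), 'h hist',np.histogram(h[180:285,215:315],bins=np.arange(-.004,.06,.004)))
E
```

```text
(300, 300) [134 130 132] [165   8 134] [ 0.3946  0.0555 -0.0041]
(280, 245) [96 97 96] [60  3 97] [0.5212 0.1049 0.0099]
(265, 200) [138 111  82] [ 16 103 138] [0.6218 0.1413 0.0441]
(415, 250) [62 61 65] [128  16  65] [ 0.5159 -0.2106  0.0112]
(420, 268) [102  70  47] [ 13 138 102] [ 0.4745 -0.2085  0.0564]
(336, 135) [87 85 88] [140   9  88] [ 0.7876 -0.0238  0.0101]
board 8900.0 rect [550.4 140.3] [223.2 225.5] 5.86
square 842.5 rect [ 469.7 -225.2] [95.7 96.4] 27.26
handle 168.0 rect [ 476.  -204.4] [42.5 24.7] 72.68
liptop px 1138 h hist (array([ 892,  672,  307, 3537, 2491,  108,   15,  250,  675,  128,   65,
        716,  507,   13,    0]), array([-0.004,  0.   ,  0.004,  0.008,  0.012,  0.016,  0.02 ,  0.024,
        0.028,  0.032,  0.036,  0.04 ,  0.044,  0.048,  0.052,  0.056]))[ WARN:0@0.677] global loadsave.cpp:1063 imwrite_ Unsupported depth image for selected encoder is fallbacked to CV_8U.
```

View pics/c1.png

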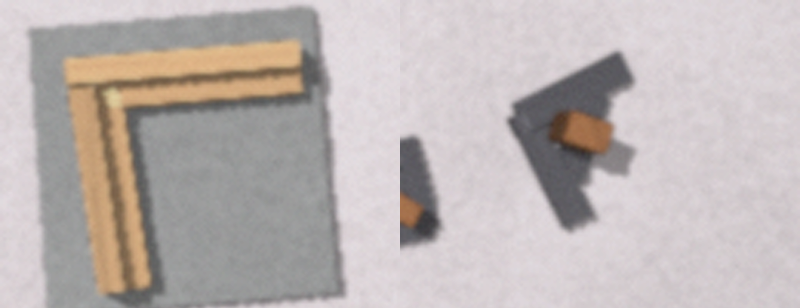

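The enlarged crop shows the square clear of other objects and both rails. Next I'll refine the lip lines and plan the approach in tool axes.

```bash
cat >> h.py <<'E'
from scipy.spatial.transform import Rotation as Q
def go(target,jawdeg=None):
    s=get_state(); R=Q.from_quat(s['orientation']); p=np.array(s['position'])
    print('t',s['time_s'],'pos',p.round(4),'jaw yaw',np.degrees(np.arctan2(*R.as_matrix()[1::-1,2])).round(2),'w',round(s['grip_width'],4),'F',np.round(s['contact_force'],2))
    print('axes',R.as_matrix().round(3).tolist())
    print('dp tool',R.inv().apply(np.array(target)-p).round(4))
    if jawdeg is not None:
        a=np.radians(jawdeg); zt=np.array([np.cos(a),np.sin(a),0]); x=np.array([0,0,-1.]); M=np.c_[x,np.cross(zt,x),zt]
        print('turn tool',(R.inv()*Q.from_matrix(M)).as_rotvec().round(4))
E
python3 - <<'E'
from h import *
z=np.load('/tmp/t1.npz'); im,d=z['im'],z['d']; P=cloud('top',d); h=P[...,2]
hsv=cv2.cvtColor(im,cv2.COLOR_RGB2HSV)
wood=(hsv[...,1]>90)&(hsv[...,0]<25)&(hsv[...,2]>70); wood[:170]=0; wood[290:]=0; wood[:,:205]=0; wood[:,320:]=0
v,u=np.nonzero(wood&(h>.0385)&(h<.05)); w=onplane('top',np.c_[u,v],.044)[:,:2]
a=np.radians(5.5); 
for it in range(3):
    o=np.array([.5504,.1403]); ex=np.array([np.cos(a),np.sin(a)]); ey=np.array([-np.sin(a),np.cos(a)])
    b=np.c_[(w-o)@ex,(w-o)@ey]
    back=(b[:,0]>.055)&(b[:,1]<.045); B=b[back]
    k=np.polyfit(B[:,1],B[:,0],1); a-=0*k[0]; a+=-k[0] if it<2 else 0
print('back yaw',np.degrees(a),'slope left',k[0],'centreline x',k[1],'minmax',np.percentile(B[:,0],[1,99]),'y ends',np.percentile(B[:,1],[.5,99.5]))
S=b[(b[:,0]<.045)]; k2=np.polyfit(S[:,0],S[:,1],1); print('side: slope',k2,'angle',np.arctan(k2[0]),'width',np.percentile(S[:,1]-np.polyval(k2,S[:,0]),[1,99]),'xend',S[:,0].min())
X=k[1]-.010; Y=np.polyval(k2,X)-.010/np.cos(np.arctan(k2[0])); print('corner board',X,Y,'world',o+ex*X+ey*Y, 'from board pose',o+ex*.06+ey*.06)
go([.3,.46,.28],-17.7); go([.475,-.209,.15],162.3)
E
```

```text
back yaw 5.458178661088616 slope left 2.550689596646546e-07 centreline x 0.07034477817312013 minmax [0.06099154 0.07940631] y ends [-0.08830257  0.04458999]
side: slope [0.08682902 0.06638392] angle 0.086611795724975 width [-0.00926867  0.00926362] xend -0.09218396995755777
corner board 0.060344778173120124 0.0615859738448203 world [0.60461316 0.20734668] from board pose [0.6044208 0.2057351]
t 0.1 pos [0.1836 0.623  0.2045] jaw yaw 73.57 w 0.094 F [-0.1   1.54  0.13]
axes [[-0.001, -0.959, 0.283], [-0.002, 0.283, 0.959], [-1.0, 0.0, -0.002]]
dp tool [-0.0753 -0.1577 -0.1235]
turn tool [ 1.593e+00 -1.500e-03  1.100e-03]
t 0.1 pos [0.1836 0.623  0.2045] jaw yaw 73.57 w 0.094 F [-0.1   1.54  0.13]
axes [[-0.001, -0.959, 0.283], [-0.002, 0.283, 0.959], [-1.0, 0.0, -0.002]]
dp tool [ 0.0556 -0.5148 -0.7155]
turn tool [-1.5486e+00 -1.1000e-03 -1.5000e-03]
```

Request:
arm_command(
  angular=[
    [0, 0, 0],
    [0, 0, 0],
    [0, 0, 0],
    [0, 0, 0],
    [0, 0, 0],
    [0, 0, 0],
    [0, 0, 0],
  ],
  dp=[
    [-0.038, 0, 0],
    [-0.037, 0, 0],
    [0, -0.032, -0.025],
    [0, -0.032, -0.025],
    [0, -0.032, -0.025],
    [0, -0.032, -0.025],
    [0, -0.03, -0.0235],
  ],
  jaw=[-1, -1, -1, -1, -1, -1, -1],
)

```text
time_s: 0.8
position: [0.301, 0.4587, 0.28]
orientation: [-0.424, 0.567, 0.423, 0.566]
contact_force: [0.7, 0.7, 0.6]
grip_width: 0.0942
```

Request:
arm_command(
  angular=[
    [0.106, 0, 0],
    [0.106, 0, 0],
    [0.106, 0, 0],
    [0.106, 0, 0],
    [0.106, 0, 0],
    [0.106, 0, 0],
    [0.106, 0, 0],
    [0.106, 0, 0],
    [0.106, 0, 0],
    [0.106, 0, 0],
  ],
  dp=[
    [0, 0, 0],
    [0, 0, 0],
    [0, 0, 0],
    [0, 0, 0],
    [0, 0, 0],
    [0, 0, 0],
    [0, 0, 0],
    [0, 0, 0],
    [0, 0, 0],
    [0, 0, 0],
  ],
  jaw=[-1, -1, -1, -1, -1, -1, -1, -1, -1, -1],
)

```text
time_s: 1.8
position: [0.3003, 0.4601, 0.2799]
orientation: [-0.078, 0.703, 0.077, 0.703]
contact_force: [0.3, -0.5, -0.2]
grip_width: 0.0941
```

```bash
python3 -c "
from h import *
go([.475,-.209,.15],-17.7)"
```

```text
t 1.8 pos [0.3003 0.4601 0.2799] jaw yaw 12.58 w 0.0941 F [ 0.31 -0.5  -0.15]
axes [[-0.001, -0.218, 0.976], [-0.001, 0.976, 0.218], [-1.0, -0.001, -0.001]]
dp tool [ 0.1302 -0.691   0.0249]
turn tool [ 0.5286 -0.0007  0.0008]
```

Request:
arm_command(
  angular=[
    [0, 0, 0],
    [0, 0, 0],
    [0, 0, 0],
    [0, 0, 0],
    [0, 0, 0],
    [0, 0, 0],
    [0, 0, 0],
    [0, 0, 0],
    [0, 0, 0],
    [0, 0, 0],
  ],
  dp=[
    [0, -0.046, 0.002],
    [0, -0.046, 0.002],
    [0, -0.046, 0.002],
    [0, -0.046, 0.002],
    [0, -0.046, 0.002],
    [0, -0.046, 0.002],
    [0, -0.046, 0.002],
    [0, -0.046, 0.002],
    [0, -0.046, 0.002],
    [0, -0.046, 0.002],
  ],
  jaw=[-1, -1, -1, -1, -1, -1, -1, -1, -1, -1],
)

```text
time_s: 2.8
position: [0.422, 0.0144, 0.2803]
orientation: [-0.079, 0.703, 0.079, 0.703]
contact_force: [1.1, 0.8, 0.5]
grip_width: 0.0939
```

Request:
arm_command(
  angular=[
    [0, 0, 0],
    [0, 0, 0],
    [0, 0, 0],
    [0, 0, 0],
    [0, 0, 0],
    [0.132, 0, 0],
    [0.132, 0, 0],
    [0.132, 0, 0],
    [0.132, 0, 0],
    [0, 0, 0],
  ],
  dp=[
    [0, -0.046, 0.001],
    [0, -0.046, 0.001],
    [0, -0.046, 0.001],
    [0, -0.046, 0.001],
    [0, -0.047, 0.001],
    [0.03, 0, 0],
    [0.04, 0, 0],
    [0.04, 0, 0],
    [0.02, 0, 0],
    [0, 0, 0],
  ],
  jaw=[-1, -1, -1, -1, -1, -1, -1, -1, -1, -1],
)

```text
time_s: 3.8
position: [0.4759, -0.2062, 0.1464]
orientation: [0.108, 0.702, -0.106, 0.696]
contact_force: [-0.5, 0.6, -0.8]
grip_width: 0.0941
```

```bash
python3 -c "
from h import *
go([.475,-.209,.023],-17.7)
im,d=snap('side','s2'); cv2.imwrite('pics/s2c.png',cv2.resize(im[200:350,200:360,::-1],(640,600),interpolation=cv2.INTER_CUBIC))"
```

```text
t 3.8 pos [ 0.4759 -0.2062  0.1464] jaw yaw -17.41 w 0.0941 F [-0.46  0.64 -0.78]
axes [[-0.007, 0.299, 0.954], [0.005, 0.954, -0.299], [-1.0, 0.003, -0.008]]
dp tool [ 0.1234 -0.0032  0.0009]
turn tool [ 0.005  -0.0077 -0.0026]
```

View pics/s2c.png

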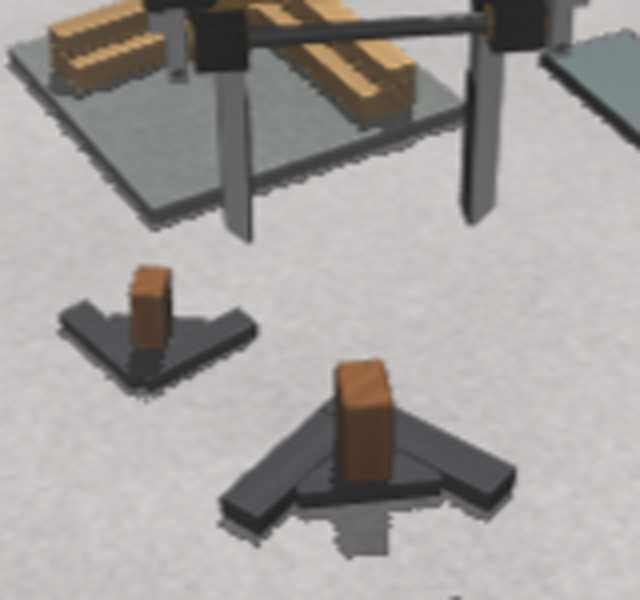

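The fingers straddle the handle at about (365,400) in the crop and are clear above it, so I'll descend and grip.

Request:
arm_command(
  angular=[
    [0, 0, 0],
    [0, 0, 0],
    [0, 0, 0],
    [0, 0, 0],
    [0, 0, 0],
  ],
  dp=[
    [0.04, -0.003, 0.001],
    [0.035, 0, 0],
    [0.03, 0, 0],
    [0.018, 0, 0],
    [0, 0, 0],
  ],
  jaw=[-1, -1, -1, -1, -1],
)

```text
time_s: 4.35
position: [0.4779, -0.2106, 0.0267]
orientation: [0.107, 0.7, -0.106, 0.698]
contact_force: [0.2, -0.5, 1.3]
grip_width: 0.0943
```

```bash
python3 -c "
from h import *
go([.475,-.209,.024],-17.7)"
```

```text
t 4.35 pos [ 0.4779 -0.2106  0.0267] jaw yaw -17.28 w 0.0943 F [ 0.16 -0.47  1.34]
axes [[-0.002, 0.297, 0.955], [0.001, 0.955, -0.297], [-1.0, 0.001, -0.002]]
dp tool [ 0.0027  0.0007 -0.0032]
turn tool [ 0.0073 -0.0023 -0.0007]
```

Request:
arm_command(
  angular=[
    [0.007, 0, 0],
    [0, 0, 0],
    [0, 0, 0],
    [0, 0, 0],
    [0, 0, 0],
    [0, 0, 0],
    [0, 0, 0],
    [0, 0, 0],
    [0, 0, 0],
    [0, 0, 0],
  ],
  dp=[
    [0.003, 0.001, -0.003],
    [0, 0, 0],
    [0, 0, 0],
    [0, 0, 0],
    [0, 0, 0],
    [0, 0, 0],
    [0, 0, 0],
    [0, 0, 0],
    [0, 0, 0],
    [0, 0, 0],
  ],
  jaw=[-1, 1, 1, 1, 1, 1, 1, 1, 1, 1],
  force=30,
)

```text
time_s: 5.35
position: [0.4758, -0.2092, 0.0244]
orientation: [0.11, 0.699, -0.11, 0.699]
contact_force: [2.3, -1.5, -0.3]
grip_width: 0.0258
```

Request:
arm_command(
  angular=[
    [0, 0, 0],
    [0, 0, 0],
    [0, 0, 0],
    [0, 0, 0],
    [0, 0, 0],
    [0, 0, 0],
  ],
  dp=[
    [0, 0, 0],
    [-0.01, 0, 0],
    [-0.03, 0, 0],
    [-0.04, 0, 0],
    [-0.04, 0, 0],
    [0, 0, 0],
  ],
  jaw=[1, 1, 1, 1, 1, 1],
)

```text
time_s: 5.95
position: [0.4792, -0.2115, 0.1512]
orientation: [0.108, 0.695, -0.111, 0.702]
contact_force: [0.2, -0.2, -1.2]
grip_width: 0.0236
```

```bash
python3 -c "
from h import *
s=np.radians(5.5); c=np.array([.6045,.2065]); Rr=np.array([[np.cos(s),-np.sin(s)],[np.sin(s),np.cos(s)]])
t=c-Rr@[.038+.022,.038+.022]; print('target handle',t)
go([*t,.14],-17.3-21.8)"
```

```text
target handle [0.55052697 0.14102548]
t 5.95 pos [ 0.4792 -0.2115  0.1512] jaw yaw -17.81 w 0.0236 F [ 0.23 -0.21 -1.17]
axes [[0.01, 0.306, 0.952], [-0.007, 0.952, -0.306], [-1.0, -0.004, 0.011]]
dp tool [ 0.0094  0.3575 -0.04  ]
turn tool [0.3715 0.0119 0.0016]
```

Request:
arm_command(
  angular=[
    [0, 0, 0],
    [0, 0, 0],
    [0, 0, 0],
    [0, 0, 0],
    [0, 0, 0],
    [0, 0, 0],
    [0, 0, 0],
    [0, 0, 0],
    [0, 0, 0],
    [0, 0, 0],
  ],
  dp=[
    [0, 0.02, -0.002],
    [0, 0.04, -0.005],
    [0, 0.04, -0.005],
    [0, 0.04, -0.005],
    [0, 0.04, -0.005],
    [0, 0.04, -0.005],
    [0, 0.04, -0.005],
    [0, 0.04, -0.005],
    [0, 0.036, -0.003],
    [0, 0.021, 0],
  ],
  jaw=[1, 1, 1, 1, 1, 1, 1, 1, 1, 1],
)

```text
time_s: 6.95
position: [0.5459, 0.1454, 0.1431]
orientation: [0.109, 0.7, -0.109, 0.698]
contact_force: [-0.5, -0.2, -2.2]
grip_width: 0.0235
```

Request:
arm_command(
  angular=[
    [0.08, 0, 0],
    [0.09, 0, 0],
    [0.09, 0, 0],
    [0.075, 0, 0],
    [0, 0, 0],
    [0, 0, 0],
    [0, 0, 0],
  ],
  dp=[
    [0, 0, 0],
    [0, 0, 0],
    [0.01, 0, 0],
    [0.02, 0, 0],
    [0.02, 0, 0],
    [0, 0, 0],
    [0, 0, 0],
  ],
  jaw=[1, 1, 1, 1, 1, 1, 1],
)

```text
time_s: 7.65
position: [0.5462, 0.1429, 0.0937]
orientation: [0.224, 0.671, -0.225, 0.67]
contact_force: [0.1, 0.4, -1.3]
grip_width: 0.0238
```

```bash
python3 -c "
from h import *
go([.5614,.1505,.095],-37)
im,d=snap('side','s3'); im2,d2=snap('top','t3')
a=cv2.resize(im[150:270,180:340,::-1],(400,300),interpolation=cv2.INTER_CUBIC)
b=cv2.resize(im2[175:295,190:350,::-1],(400,300),interpolation=cv2.INTER_CUBIC)
cv2.imwrite('pics/c3.png',np.hstack([a,cv2.convertScaleAbs(b,alpha=1.5)]))"
```

```text
t 7.65 pos [0.5462 0.1429 0.0937] jaw yaw -37.01 w 0.0238 F [ 0.07  0.36 -1.34]
axes [[-0.002, 0.602, 0.799], [-0.0, 0.799, -0.602], [-1.0, -0.001, -0.002]]
dp tool [-0.0013  0.0152  0.0076]
turn tool [-0.0002 -0.0017  0.0014]
```

View pics/c3.png

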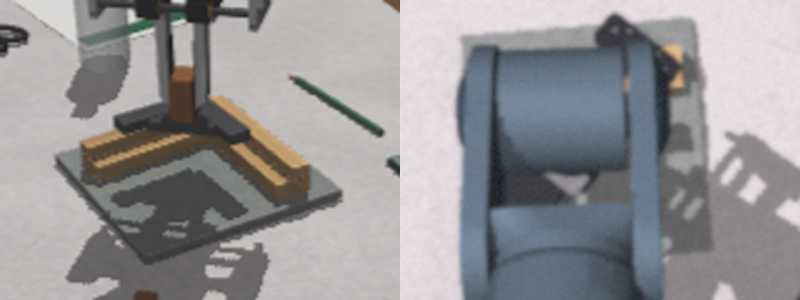

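The side view shows the square held level above the frame, with legs spanning (117,118) to (248,135) in the crop. The arm hides it from the top camera, so I'll check the in-hand offset from the side view.

```bash
python3 - <<'E'
from h import *
K,t,R=cal('side'); z=np.load('/tmp/s3.npz'); im=z['im']; g=im.astype(int).sum(2)
m=np.zeros(g.shape,np.uint8); sub=(g[188:212,220:285]<210); m[188:212,220:285]=sub
n,l,st,_=cv2.connectedComponentsWithStats(m); k=1+st[1:,4].argmax(); v,u=np.nonzero(l==k); print('stats',st[k])
for i in (u.argmin(),u.argmax()): print('extreme',u[i],v[v==v][i], v[u==u[i]])
a=np.radians(-37.01+45); Rz=np.array([[np.cos(a),-np.sin(a)],[np.sin(a),np.cos(a)]])
for c in [(-62,38),(-62,14),(14,-62),(38,-62)]:
  for h in (.0693,.0813):
    w=np.r_[np.array([.5462,.1429])+Rz@np.array(c)/1e3,h]; q=K@R.T@(w-t); print(c,h,(q[:2]/q[2]).round(1))
c=cv2.resize(im[180:220,215:290,::-1],(750,400),interpolation=cv2.INTER_NEAREST); cv2.imwrite('pics/c4.png',cv2.convertScaleAbs(c,alpha=1.7))
E
```

```text
stats [220 188  62  24 627]
extreme 220 209 [209 210 211]
extreme 281 206 [206]
(-62, 38) 0.0693 [225.4 199.6]
(-62, 38) 0.0813 [225.  195.4]
(-62, 14) 0.0693 [229.8 203.5]
(-62, 14) 0.0813 [229.4 199.2]
(14, -62) 0.0693 [272.2 207.7]
(14, -62) 0.0813 [272.1 203.4]
(38, -62) 0.0693 [280.5 205. ]
(38, -62) 0.0813 [280.5 200.7]
```

View pics/c4.png

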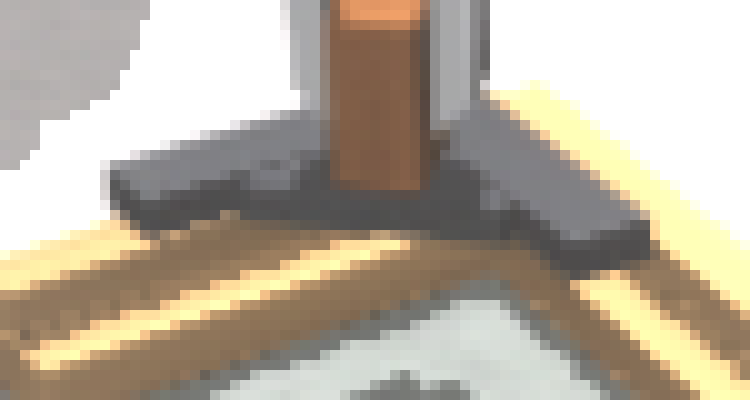

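Observed leg tips are at u=225.5 and 280, v about 1 px low. The prediction was 225.4 and 280.5, so the in-hand pose is good to about 2 mm. Next I'll shift over the ledge and descend.

Request:
arm_command(
  angular=[
    [0, 0, 0],
    [0, 0, 0],
    [0, 0, 0],
    [0, 0, 0],
    [0, 0, 0],
    [0, 0, 0],
    [0, 0, 0],
  ],
  dp=[
    [0, 0.008, 0.004],
    [0, 0.007, 0.0036],
    [0, 0, 0],
    [0.01, 0, 0],
    [0.015, 0, 0],
    [0.011, 0, 0],
    [0, 0, 0],
  ],
  jaw=[1, 1, 1, 1, 1, 1, 1],
)

```text
time_s: 8.45
position: [0.5603, 0.1501, 0.0558]
orientation: [0.224, 0.672, -0.225, 0.669]
contact_force: [0.0, -0.4, -2.5]
grip_width: 0.0237
```

Request:
arm_command(
  angular=[
    [0, 0, 0],
    [0, 0, 0],
    [0, 0, 0],
  ],
  dp=[
    [0.0015, 0, 0],
    [0.0015, 0, 0],
    [0, 0, 0],
  ],
  jaw=[1, 1, 1],
)

```text
time_s: 8.75
position: [0.5621, 0.1503, 0.0555]
orientation: [0.224, 0.671, -0.224, 0.671]
contact_force: [-0.4, -0.4, -2.5]
grip_width: 0.024
```

```bash
python3 -c "
from h import *
go([.5614,.1505,.054],-37)
im,d=snap('side','s5')
cv2.imwrite('pics/c5.png',cv2.convertScaleAbs(cv2.resize(im[175:255,195:325,::-1],(780,480),interpolation=cv2.INTER_CUBIC),alpha=1.3))"
```

```text
t 8.75 pos [0.5621 0.1503 0.0555] jaw yaw -37.02 w 0.024 F [-0.45 -0.37 -2.46]
axes [[0.0, 0.602, 0.798], [0.0, 0.798, -0.602], [-1.0, 0.0, -0.0]]
dp tool [ 0.0015 -0.0003 -0.0007]
turn tool [-0.0003 -0.     -0.    ]
```

View pics/c5.png

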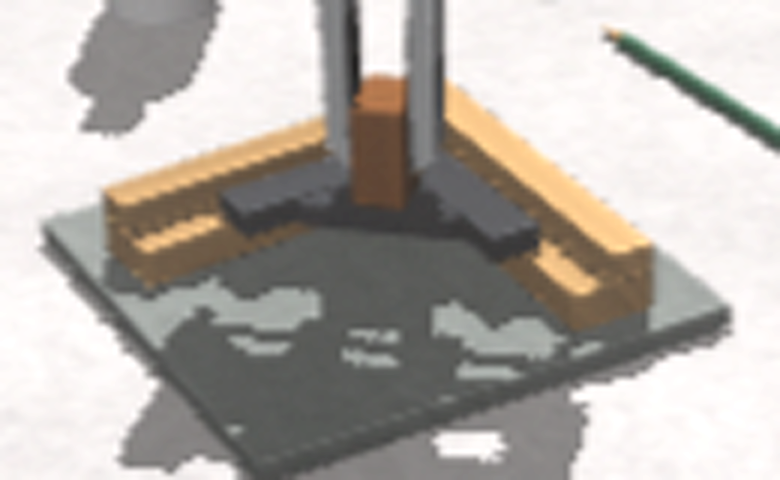

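The square sits between the lips, over both ledges, at about (385,215) in the crop. The force (-2.5 N) is still the square's weight, so I'll lower it until there is contact.

Request:
arm_command(
  angular=[
    [0, 0, 0],
    [0, 0, 0],
    [0, 0, 0],
  ],
  dp=[
    [0.001, 0, 0],
    [0.001, 0, 0],
    [0, 0, 0],
  ],
  jaw=[1, 1, 1],
)

```text
time_s: 9.1
position: [0.5624, 0.1504, 0.0544]
orientation: [0.224, 0.67, -0.224, 0.671]
contact_force: [-2.4, -0.5, 4.2]
grip_width: 0.0238
```

Request:
arm_command(
  angular=[
    [0, 0, 0],
    [0, 0, 0],
    [0, 0, 0],
  ],
  dp=[
    [0.001, 0, 0],
    [0, 0, 0],
    [0, 0, 0],
  ],
  jaw=[1, 1, 1],
)

```text
time_s: 9.4
position: [0.5625, 0.1504, 0.0544]
orientation: [0.224, 0.671, -0.224, 0.671]
contact_force: [-6.5, -0.8, 11.7]
grip_width: 0.024
```

Contact is solid at the expected height (TCP 0.0544). I'll ease the downward force and start sliding along the bisector while squaring the yaw.

Request:
arm_command(
  angular=[
    [0, 0, 0],
    [0, 0, 0],
    [0, 0, 0],
    [0.011, 0, 0],
    [0.011, 0, 0],
    [0.011, 0, 0],
    [0.011, 0, 0],
    [0, 0, 0],
    [0, 0, 0],
  ],
  dp=[
    [-0.0008, 0, 0],
    [0, 0, 0],
    [0, 0.002, 0],
    [0, 0.002, 0],
    [0, 0.002, 0],
    [0, 0.002, 0],
    [0, 0.002, 0],
    [0, 0, 0],
    [0, 0, 0],
  ],
  jaw=[1, 1, 1, 1, 1, 1, 1, 1, 1],
  force=45,
)

```text
time_s: 10.3
position: [0.5689, 0.1577, 0.0544]
orientation: [0.239, 0.665, -0.239, 0.666]
contact_force: [-1.4, -2.6, 6.9]
grip_width: 0.0241
```

```bash
python3 -c "
from h import *
s=np.radians(5.46); c=np.array([.6045,.2065]); Rr=np.array([[np.cos(s),-np.sin(s)],[np.sin(s),np.cos(s)]])
t=c-Rr@[.038,.038]; print('final handle',t)
go([*t,.0544],-39.54); st=get_state(); print('F board',Rr.T@np.array(st['contact_force'])[:2], st['ft_torque'])"
```

```text
final handle [0.57028814 0.16505668]
t 10.3 pos [0.5689 0.1577 0.0544] jaw yaw -39.52 w 0.0241 F [-1.44 -2.59  6.89]
axes [[0.001, 0.636, 0.771], [-0.001, 0.771, -0.636], [-1.0, -0.0, 0.001]]
dp tool [ 0.      0.0065 -0.0036]
turn tool [0.0004 0.0014 0.0002]
F board [-1.67912844 -2.44608331] [-0.45031435  0.79567624  0.08639906]
```

Request:
arm_command(
  angular=[
    [0, 0, 0],
    [0, 0, 0],
    [0, 0, 0],
    [0, 0, 0],
  ],
  dp=[
    [0, 0.001, -0.001],
    [0, 0.001, -0.001],
    [0, 0.001, -0.001],
    [0, 0, 0],
  ],
  jaw=[1, 1, 1, 1],
)

```text
time_s: 10.7
position: [0.569, 0.1622, 0.0545]
orientation: [0.239, 0.665, -0.239, 0.666]
contact_force: [0.5, -1.1, 5.4]
grip_width: 0.0237
```

Request:
arm_command(
  angular=[
    [0, 0, 0],
    [0, 0, 0],
    [0, 0, 0],
    [0, 0, 0],
  ],
  dp=[
    [0, 0.001, 0.001],
    [0, 0.0007, 0.0007],
    [0, 0, 0],
    [0, 0, 0],
  ],
  jaw=[1, 1, 1, 1],
)

```text
time_s: 11.1
position: [0.5705, 0.1627, 0.0544]
orientation: [0.239, 0.665, -0.239, 0.665]
contact_force: [-4.0, -1.0, 8.4]
grip_width: 0.0238
```

Request:
arm_command(
  angular=[
    [0, 0, 0],
    [0, 0, 0],
    [0, 0, 0],
    [0, 0, 0],
  ],
  dp=[
    [0, 0.001, -0.001],
    [0, 0.001, -0.001],
    [0, 0, 0],
    [0, 0, 0],
  ],
  jaw=[1, 1, 1, 1],
)

```text
time_s: 11.5
position: [0.5709, 0.165, 0.0545]
orientation: [0.239, 0.665, -0.239, 0.666]
contact_force: [-1.1, -2.7, 5.7]
grip_width: 0.0238
```

Request:
arm_command(
  angular=[
    [0, 0, 0],
    [0, 0, 0],
    [0, 0, 0],
    [0, 0, 0],
  ],
  dp=[
    [0, 0.001, 0.001],
    [0, 0.001, 0.001],
    [0, 0, 0],
    [0, 0, 0],
  ],
  jaw=[1, 1, 1, 1],
)

```text
time_s: 11.9
position: [0.5729, 0.1654, 0.0544]
orientation: [0.239, 0.666, -0.239, 0.666]
contact_force: [-5.1, -1.5, 8.0]
grip_width: 0.024
```

Request:
arm_command(
  angular=[
    [0, 0, 0],
    [0, 0, 0],
    [0, 0, 0],
    [0, 0, 0],
  ],
  dp=[
    [0, 0.001, -0.001],
    [0, 0.001, -0.001],
    [0, 0, 0],
    [0, 0, 0],
  ],
  jaw=[1, 1, 1, 1],
)

```text
time_s: 12.3
position: [0.5732, 0.1672, 0.0545]
orientation: [0.238, 0.665, -0.24, 0.666]
contact_force: [-3.0, -6.2, 7.8]
grip_width: 0.0233
```

Request:
arm_command(
  angular=[
    [0, 0, 0],
    [0, 0, 0],
    [0, 0, 0],
  ],
  dp=[
    [0, 0.001, 0.001],
    [0, 0, 0],
    [0, 0, 0],
  ],
  jaw=[1, 1, 1],
)

```text
time_s: 12.6
position: [0.5733, 0.1672, 0.0546]
orientation: [0.237, 0.666, -0.24, 0.665]
contact_force: [-9.5, -7.6, 12.3]
grip_width: 0.0239
```

Request:
arm_command(
  angular=[
    [0, 0, 0],
    [0, 0, 0],
    [0, 0, 0],
  ],
  dp=[
    [0, 0.001, -0.001],
    [0, 0, 0],
    [0, 0, 0],
  ],
  jaw=[1, 1, 1],
)

```text
time_s: 12.9
position: [0.5733, 0.1673, 0.0546]
orientation: [0.236, 0.666, -0.241, 0.665]
contact_force: [-8.9, -12.1, 13.6]
grip_width: 0.0237
```

```bash
python3 -c "
from h import *
s=np.radians(5.46);Rr=np.array([[np.cos(s),-np.sin(s)],[np.sin(s),np.cos(s)]])
go([.5703,.1651,.0544],-39.54); st=get_state(); print('F board',Rr.T@np.array(st['contact_force'])[:2], st['ft_torque'])
im,d=snap('side','s6')
cv2.imwrite('pics/c6.png',cv2.convertScaleAbs(cv2.resize(im[175:255,195:325,::-1],(780,480),interpolation=cv2.INTER_CUBIC),alpha=1.3))"
```

```text
t 12.9 pos [0.5733 0.1673 0.0546] jaw yaw -39.47 w 0.0237 F [ -8.87 -12.08  13.56]
axes [[-0.003, 0.636, 0.772], [-0.006, 0.772, -0.636], [-1.0, -0.006, 0.001]]
dp tool [ 0.0002 -0.0036 -0.0009]
turn tool [0.0012 0.0015 0.0064]
F board [ -9.97694742 -11.17788365] [-2.11248673  1.76228705 -0.00363114]
```

View pics/c6.png

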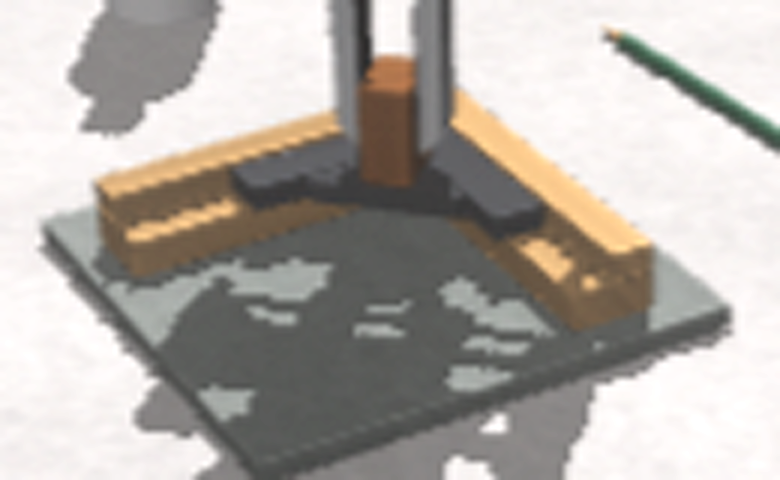

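Both directions are now blocked at about 10 and 11 N, and the picture shows the square seated with the rail swung out. Next I'll measure the rail angle from the side view.

```bash
python3 - <<'E'
from h import *
a=np.radians(5.46); ex=np.array([np.cos(a),np.sin(a)]); ey=np.array([-np.sin(a),np.cos(a)])
for f in('s1','s5','s6'):
    z=np.load(f'/tmp/{f}.npz'); im,d=z['im'],z['d']; P=cloud('side',d); hsv=cv2.cvtColor(im,cv2.COLOR_RGB2HSV)
    w=(hsv[...,1]>90)&(hsv[...,0]<25)&(P[...,2]>.039)&(P[...,2]<.05)
    v,u=np.nonzero(w); q=onplane('side',np.c_[u,v],.044)[:,:2]-[.6045,.2065]
    b=np.c_[q@ex,q@ey]
    for nm,i,j in(('side',0,1),('back',1,0)):
        s=b[(b[:,i]<-.06)&(b[:,i]>-.15)&(np.abs(b[:,j])<.05)]; k=np.polyfit(s[:,i],s[:,j],1)
        for _ in range(3):
            r=s[:,j]-np.polyval(k,s[:,i]); s=s[np.abs(r)<.012]; k=np.polyfit(s[:,i],s[:,j],1)
        print(f,nm,len(s),'slope',k.round(4))
    if f=='s6':
        # square top outer edges: dark, z ~ .042
        g=im.astype(int).sum(2); m=(g<210)&(np.abs(P[...,2]-.042)<.004)
        v,u=np.nonzero(m); q=onplane('side',np.c_[u,v],.042)[:,:2]-[.6045,.2065]; b=np.c_[q@ex,q@ey]
        b=b[(np.abs(b)<.13).all(1)]
        for nm,i,j in(('sq side leg',0,1),('sq back leg',1,0)):
            s=b[(b[:,i]<-.045)&(b[:,j]>-.035)]; bins=np.round(s[:,i]/.006)
            e=np.array([[s[bins==c,i].mean(),s[bins==c,j].max()] for c in np.unique(bins) if (bins==c).sum()>3]); print(nm,len(s),'outer edge fit',np.polyfit(e[:,0],e[:,1],1).round(4),'end',s[:,i].min())
E
```

```text
s1 side 141 slope [0.0768 0.0079]
s1 back 149 slope [-0.0222  0.0069]
s5 side 148 slope [0.0823 0.008 ]
s5 back 153 slope [-0.0395  0.004 ]
s6 side 132 slope [0.0405 0.011 ]
s6 back 143 slope [0.004  0.0101]
sq side leg 45 outer edge fit [-0.519  -0.0563] end -0.12821310425665264
sq back leg 62 outer edge fit [-0.4371 -0.0482] end -0.11649926893509227
```

```bash
cat > rail.py <<'E'
from h import *
import sys
K,t,R=cal('side'); a=np.radians(5.46); Rz=np.array([[np.cos(a),-np.sin(a)],[np.sin(a),np.cos(a)]])
def pr(th,l=(-.150,.01,.040)):
    p=np.array([np.cos(th)*l[0]-np.sin(th)*l[1],np.sin(th)*l[0]+np.cos(th)*l[1]])
    q=K@R.T@(np.r_[np.array([.6045,.2065])+Rz@p,l[2]]-t); return q[:2]/q[2]
ref=.087; u0=pr(ref); print('rail end px',u0.round(1)); c=np.round(u0).astype(int)
G=lambda f:cv2.resize(cv2.cvtColor(np.load(f'/tmp/{f}.npz')['im'],cv2.COLOR_RGB2GRAY)[c[1]-25:c[1]+25,c[0]-25:c[0]+25],None,fx=8,fy=8,interpolation=cv2.INTER_CUBIC)
T=G('s1')[120:280,120:240]
for f in sys.argv[1:]:
    r=cv2.matchTemplate(G(f),T,cv2.TM_CCOEFF_NORMED); _,m,_,l=cv2.minMaxLoc(r); print(f,'shift px',(np.array(l)-120)/8,'score',round(m,3))
for th in(.087,.06,.04,.02,0,-.02): print(th,(pr(th)-u0).round(2))
E
python3 rail.py s5 s6
```

```text
rail end px [215.  208.7]
s5 shift px [0. 0.] score 1.0
s6 shift px [-1.125 -1.375] score 0.973
0.087 [0. 0.]
0.06 [-0.64 -0.67]
0.04 [-1.08 -1.18]
0.02 [-1.5  -1.69]
0 [-1.9 -2.2]
-0.02 [-2.27 -2.71]
```

The rail is still about 0.035 in, so part of the resistance was friction from pressing down. I'll ease the z and x forces, then push along y.

Request:
arm_command(
  angular=[
    [0, 0, 0],
    [0, 0, 0],
    [0, 0, 0],
    [0, 0, 0],
    [0, 0, 0],
  ],
  dp=[
    [-0.001, -0.0007, -0.0007],
    [0, 0, 0],
    [0, 0.0007, -0.0007],
    [0, 0, 0],
    [0, 0, 0],
  ],
  jaw=[1, 1, 1, 1, 1],
)

```text
time_s: 13.45
position: [0.5729, 0.1697, 0.0545]
orientation: [0.238, 0.665, -0.24, 0.666]
contact_force: [-3.4, -7.6, 4.1]
grip_width: 0.0238
```

Request:
arm_command(
  angular=[
    [0, 0, 0],
    [0, 0, 0],
    [0, 0, 0],
  ],
  dp=[
    [0, 0.0007, -0.0007],
    [0, 0, 0],
    [0, 0, 0],
  ],
  jaw=[1, 1, 1],
)

```text
time_s: 13.75
position: [0.5728, 0.1699, 0.0546]
orientation: [0.237, 0.665, -0.24, 0.666]
contact_force: [-2.8, -9.6, 5.1]
grip_width: 0.0236
```

```bash
python3 -c "
from h import *
s=np.radians(5.46);Rr=np.array([[np.cos(s),-np.sin(s)],[np.sin(s),np.cos(s)]])
go([.5703,.1651,.0544],-39.54); st=get_state(); print('F board',Rr.T@np.array(st['contact_force'])[:2], st['ft_torque'])
im,d=snap('side','s7')
cv2.imwrite('pics/c7.png',cv2.convertScaleAbs(cv2.resize(im[188:220,220:292,::-1],(792,352),interpolation=cv2.INTER_CUBIC),alpha=1.5))"; python3 rail.py s7
```

```text
t 13.75 pos [0.5728 0.1699 0.0546] jaw yaw -39.5 w 0.0236 F [-2.82 -9.62  5.06]
axes [[-0.0, 0.636, 0.772], [-0.004, 0.772, -0.636], [-1.0, -0.004, 0.002]]
dp tool [ 0.0002 -0.0053  0.0011]
turn tool [0.0006 0.0025 0.0036]
F board [-3.72341018 -9.30852675] [-1.91881131  0.59170123 -0.15308366]
rail end px [215.  208.7]
s7 shift px [-1.75  -1.875] score 0.95
0.087 [0. 0.]
0.06 [-0.64 -0.67]
0.04 [-1.08 -1.18]
0.02 [-1.5  -1.69]
0 [-1.9 -2.2]
-0.02 [-2.27 -2.71]
```

View pics/c7.png

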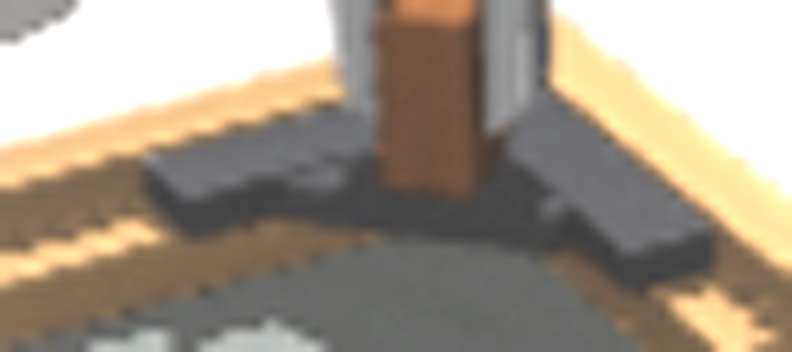

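That freed it: the rail is now at about 0.01, and the picture shows both legs along the lips. I'll push a bit more in y, then x.

Request:
arm_command(
  angular=[
    [0, 0, 0],
    [0, 0, 0],
    [0, 0, 0],
    [0, 0, 0],
  ],
  dp=[
    [-0.0003, 0.0007, -0.0007],
    [0, 0, 0],
    [0, 0, 0],
    [0, 0, 0],
  ],
  jaw=[1, 1, 1, 1],
)

```text
time_s: 14.2
position: [0.5728, 0.1701, 0.0547]
orientation: [0.237, 0.665, -0.241, 0.666]
contact_force: [-1.8, -12.0, 4.1]
grip_width: 0.0234
```

Request:
arm_command(
  angular=[
    [0, 0, 0],
    [0, 0, 0],
    [0, 0, 0],
    [0, 0, 0],
  ],
  dp=[
    [0, 0.0007, 0.0007],
    [0, 0.0004, 0.0004],
    [0, 0, 0],
    [0, 0, 0],
  ],
  jaw=[1, 1, 1, 1],
)

```text
time_s: 14.6
position: [0.573, 0.1701, 0.0548]
orientation: [0.236, 0.666, -0.241, 0.665]
contact_force: [-8.1, -14.0, 8.8]
grip_width: 0.0238
```

```bash
python3 -c "
from h import *
s=np.radians(5.46);Rr=np.array([[np.cos(s),-np.sin(s)],[np.sin(s),np.cos(s)]])
go([.5703,.1651,.0544],-39.54); st=get_state(); print('F board',Rr.T@np.array(st['contact_force'])[:2], st['ft_torque'])
im,d=snap('side','s8')"; python3 rail.py s7 s8
```

```text
t 14.6 pos [0.573  0.1701 0.0548] jaw yaw -39.48 w 0.0238 F [ -8.14 -13.95   8.81]
axes [[-0.004, 0.636, 0.772], [-0.006, 0.772, -0.636], [-1.0, -0.008, 0.001]]
dp tool [ 0.0004 -0.0056  0.0011]
turn tool [0.0011 0.0008 0.0076]
F board [ -9.43103764 -13.11675051] [-2.5991841   1.45357661 -0.08779839]
rail end px [215.  208.7]
s7 shift px [-1.75  -1.875] score 0.95
s8 shift px [-1.75  -1.875] score 0.937
0.087 [0. 0.]
0.06 [-0.64 -0.67]
0.04 [-1.08 -1.18]
0.02 [-1.5  -1.69]
0 [-1.9 -2.2]
-0.02 [-2.27 -2.71]
```

Now firmly stopped at 9 N and 13 N, with the rail near 0.01. One seating check: the leg tips should end 55 mm short of the lip ends.

```bash
python3 - <<'E'
from h import *
K,t,R=cal('side'); a=np.radians(5.46); Rz=np.array([[np.cos(a),-np.sin(a)],[np.sin(a),np.cos(a)]])
im=np.load('/tmp/s8.npz')['im']; s=7; r0,c0=180,205
o=cv2.convertScaleAbs(cv2.resize(im[r0:r0+70,c0:c0+110,::-1],None,fx=s,fy=s,interpolation=cv2.INTER_CUBIC),alpha=1.4)
for p,col in [((-.155,0,.044),(0,0,255)),((0,-.155,.044),(0,0,255)),((-.1,0,.042),(0,255,0)),((-.1,-.024,.042),(0,255,0)),((0,-.1,.042),(0,255,0)),((-.024,-.1,.042),(0,255,0))]:
    q=K@R.T@(np.r_[np.array([.6045,.2065])+Rz@np.array(p[:2]),p[2]]-t); q=q[:2]/q[2]
    x=tuple(int(v) for v in ((q-[c0,r0]+.5)*s)); print(p,x); cv2.drawMarker(o,x,col,cv2.MARKER_CROSS,14,1)
cv2.imwrite('pics/c8.png',o)
E
```

```text
(-0.155, 0, 0.044) (56, 194)
(0, -0.155, 0.044) (644, 269)
(-0.1, 0, 0.042) (194, 161)
(-0.1, -0.024, 0.042) (222, 188)
(0, -0.1, 0.042) (563, 206)
(-0.024, -0.1, 0.042) (506, 224)
```

View pics/c8.png

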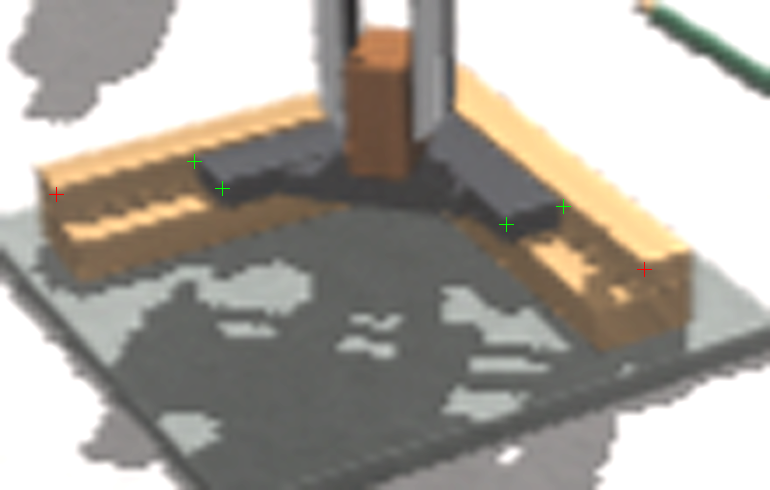

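The leg tips, at (203,158) and (562,195), sit at or slightly deeper than the seated prediction, allowing for a shared offset of about 1 px. Both legs look flush with the lips, and the fingertips clear the lip tops by about 10 mm. I'll let it settle, confirm and hand in.

Request:
arm_command(
  angular=[
    [0, 0, 0],
    [0, 0, 0],
    [0, 0, 0],
    [0, 0, 0],
    [0, 0, 0],
  ],
  dp=[
    [0, 0, 0],
    [0, 0, 0],
    [0, 0, 0],
    [0, 0, 0],
    [0, 0, 0],
  ],
  jaw=[1, 1, 1, 1, 1],
)

```text
time_s: 15.15
position: [0.573, 0.1701, 0.0548]
orientation: [0.236, 0.666, -0.241, 0.665]
contact_force: [-8.3, -14.1, 8.5]
grip_width: 0.0239
```

```bash
python3 -c "
from h import *
s=get_state(); print(s['time_s'],s['position'],s['contact_force'],s['grip_width'],np.abs(s['qvel']).max())
print(job_done())"
```

```text
15.15 [0.57296576 0.17010996 0.05478082] [ -8.26058759 -14.06999884   8.5245353 ] 0.023877508483819112 0.001738430716112543
the job is handed in; nothing more can be done
None
```

I gripped the larger square by its handle and set it flat on the ledge while the side rail was still out, at about 0.08 rad. I then slid it into the corner and handed the job in at 15.2 s, still gripping and pressing. No verdict is reported.

**Last checks that agreed:**
- The tool reads about 9 N of push against the back lip and 13 N against the side lip.
- The push down is about 9 N, the grip opening is 23.9 mm and the arm is still.
- The fingertips clear the lip tops by about 10 mm.
- In the side view both legs lie along the lips, and the side rail measures about 0.01 rad from square, good to perhaps 0.01.
- I steered clear of the bystanders, but did not measure their positions again at the end.

**Checks that failed or disagreed:**
- The first push jammed on friction with the rail still about 0.035 rad in. Easing the downward and sideways force, then pushing again, freed it.
- The final handle position is about 3 mm in x and 5 mm in y beyond where my first corner estimate put it. I took the firm stop in both directions as the true corner, and the side view was consistent with that.
- A direct depth fit of the rail and square edges was too noisy to use.

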